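# Load a vial into the sample changer and index it into the reader

## Task

Load the blue-capped glass vial upright into the open pocket of the sample changer at the orange triangle, and press it fully home against the pocket's spring; the pocket may stand a little to either side of its mark, so feel for the bore and for the stop, and push gently, because it is glass. Once it is home there, turn the carousel one click anticlockwise seen from above (the black knob in its middle is for that), without running on towards the next click, so that this vial rests under the reading head. Leave the black-capped vial, the beaker and the amber bottle on the bench where they stand.

Things in the scene. Friction and masses are not known exactly. Their poses are not given: they have to be found in the camera images.
- changer: Bench reader with sample changer, fixed in place. White housing 216 x 216 mm, top 28 mm above the bench; origin: centre of its underside, on the carousel's axis; z up; -x is the loading side with the orange triangle, +x the display box (x = 90 to 136 mm, 84 mm high). A small steel roller block, 42 mm high, stands on its (-x, +y) corner.
- disc_centre (a point): Centre of the top face of the carousel, an aluminium disc of 160 mm diameter, 60 mm above the bench; axes as the housing's, it does not show the turn. 8 pockets at 45 degrees on a 64 mm radius. The three that follow the loading station anticlockwise (from above) hold black-capped vials, tops 83 mm above the bench, the other five are open. The disc's angle is not measured.
- load_station (a point): Nominal loading station: centre of the pocket floor there, 64 mm from the axis towards the housing's -x, 36 mm above the bench; axes as the housing's. The pocket itself stands up to 2.5 mm to either side of it along the housing's y, as the click has play. Pocket: plain bore of 16.2 mm diameter without lead-in, from the disc's top face 24 mm down to its flat floor.
- pocket_ball (a point): Where, nominally, the sprung steel ball of the pocket at the loading station comes out of the wall: hub side, 55.9 mm from the axis, 10 mm above the floor. It stands 2.4 mm into the bore: a vial goes freely 9 mm into the bore, then must be pushed past the ball to the floor with 3 to 10 N, and is held. If it binds, lean it away from the ball. Pushing with up to 20 N is safe.
- read_station (a point): Nominal reading station: centre of the pocket floor after one click (45 degrees) anticlockwise seen from above from the loading station; 45.25 mm to -x and to -y of the axis, 36 mm above the bench; fixed to the housing. Clicks are notches 45 degrees apart: the disc takes 0.2 to 0.3 N m to leave one, turns easily between, is drawn in within 6 degrees, and has up to 2.2 degrees of play.
- head (a point): Middle of the top of the reading head's bridge, 100 mm above the bench, straight over the reading station. The bridge is black, 28 mm wide, from 52 mm radius outwards to its pillar (34 x 40 mm, 108 mm from the axis). Its underside is 86 mm above the bench: a vial that is home passes 3 mm under it, a proud one hits it.
- knob_top (a point): Centre of the top of the knob that turns the carousel, on its axis, 112 mm above the bench. Black, round, knurled, 40 mm diameter, 28 mm high (84 to 112 mm above the bench), on a 24 mm column; can be gripped from above at any yaw, fingertips not below 86 mm above the bench, because of the vials. Site axes as the housing's, it does not show the turn.
- blue_vial: The vial to load: clear glass, blue cap, 15 mm diameter, 47 mm high (the cap is the upper 9 mm, 14 mm diameter), about 15 g, standing on the bench; origin: centre of its underside, z up. Fully home, its underside is on the pocket floor and its upper 23 mm stand out of the disc; the ball then holds it about 0.6 mm outwards of the pocket's centre.
- black_vial: Bystander: a like vial with a black cap, 15 mm diameter, 47 mm high, loose on the bench; origin: centre of its underside.
- beaker: Bystander: small glass beaker, 45 mm diameter, 58 mm high; origin: centre of its underside.
- amber_bottle: Bystander: amber bottle with black cap, 56 mm diameter, 108 mm high; origin: centre of its underside.

How it is judged:
By the outcome, as a careful person would: the job done as asked, in the order asked, and still so for the second after the job is handed in, with the robot touching nothing.
It also fails if it takes over 72 s, if anything falls off the work surface, if the arm or the gripper's body presses on something with over 40 N, if the wrist force passes 120 N, or if a joint passes its speed limit or range.

## Robot

A 6-joint arm with a two-finger parallel gripper is mounted at the origin on the work surface; the furniture and walls round the work are solid. World frame = base frame: x ahead of the robot, y to its left, z up, the work surface at z = 0. Lengths are in m, angles in rad, forces in N, time in s.
With the tool pointing down it reaches from about 0.3 to 0.95 m from the base axis. Payload 3.1 kg.
Tool frame: the origin (TCP) lies between the finger pads; the fingertips stand 17 mm ahead of it and the grasp point (between the pads) lies 2 mm behind it; z points along the fingers, y is the line along which they close (so a half turn about z gives the same grasp; the last joint's range is limited). The gripper opens to 85 mm and grips with 20 to 120 N. Pads are 22 mm wide; open, the fingers measure 114 mm over their backs; the gripper's body (76 mm by 85 mm) begins 54 mm behind the grasp point. The pads swing forward as they close: fully open they stand 13 mm farther back than shut.
Start: joints at [-0.07, 0.308, 1.634, -0, 1.2, -0.07], TCP at [0.625, -0, 0.248] pointing down, gripper open.
Joint ranges: [-3.06, 3.06], [-0.79, 1.96], [0.05, 2.63], [-1.19, 4.34], [0.05, 2.64], [-2.94, 2.94]. Speed limits (rad/s): [2.79, 2.79, 3.14, 3.14, 3.14, 3.14].

## Interface

Orientations are given as [roll, pitch, yaw] about the fixed x, y, z axes, in that order (R = Rz(yaw) Ry(pitch) Rx(roll)).
In Python, from cell import state, snapshot, job_done gives the robot as it stands.
- The arm moves only by the shell command python3 -m crank 'ROWS' [OPENING]. ROWS is JSON, a list of rows, each an object of numbers: "tx", "ty", "tz": the shift along the tool's x, y, z in units of 30 mm (1.0 is 30 mm); "ax", "ay", "az": the turn, a rotation vector about the tool's x, y, z in rad. A call has 1 to 20 rows; each row is the pose to reach, as a shift and turn from the pose commanded when the call began, along the tool's axes at that moment; what a row does not reach only later rows make up. A row lasts 1/8 s, in which the tool goes at most 62.5 mm and 10.7 degrees, less where a joint would pass 70% of its speed; a pose out of reach is approached as far as the arm can. A call with a gripper value outside its range is refused whole. OPENING is the finger opening in mm, from 0 to 85.4, set as the call begins (- or left out, the last holds). The fingers move at their own pace and stop on an object; the grip force is fixed at half the most. Time passes only in rows, so rows that repeat a pose let the fingers close. It gives the time, the measured TCP pose, the force, the opening and the grip force at its end, in the units of the state.
- state(): the state, without advancing time (a new reading comes with each control period).
- snapshot(name): name is "scene" or "side" or "wrist"; returns a dict with "color" (384x512x3 uint8, red, green, blue), "vfov" (degrees; the focal length in pixels is half the picture's height over the tangent of half this angle, whatever the lens; pixels are square), "cx", "cy" (the principal point, pixels), "view" (4x4, takes a point from world to camera coordinates). Camera axes: x right, y down, z forward; pixel columns grow to the right and rows downward; lengths in m; the calibration is good to about 2 mm. A picture is of the moment at which its call begins. There is no depth.
- job_done(): hands the job in; it is judged then, once.
The state is a dict: "t": time; "qpos": joint angles; "qd": joint speeds; "tau": joint torques, N m; "ee_pos": TCP position; "tool_rot": TCP orientation; "contact_force": force on the tool from outside, world axes, zero at the start; "torque": the same for the moment, N m; "grip_width": opening from 0.0 (shut) to 1.0 (fully open); "gripper_force": force on a finger pad.
Only numpy, scipy, OpenCV 4.12 (cv2) and the standard library are available. Lean on these libraries where they do the work, as an engineer would, in place of code of your own. Each camera call takes 0.05 s, during which the arm holds its last target. There are 200 camera calls.

## Working session

There is one attempt and no reset: what is moved stays moved. The work goes in short steps, Python scripts to look and compute and a shell command to move; the robot and the scene stay as the last step left them, time stands still between calls to the robot, and variables do not carry over. Pictures are saved under pics/ and viewed, at most 11 in all, crops included, and the job is handed in when it is done.

```bash
mkdir -p pics; ls; python3 - <<'E'
from cell import *
import cv2,numpy as np
s=state();print({k:np.round(v,4) for k,v in s.items()})
ims=[]
for n in("scene","side"):
    d=snapshot(n);np.savez(f"{n}0.npz",**{k:np.array(v) for k,v in d.items()})
    cv2.imwrite(f"pics/{n}0.png",d["color"][:,:,::-1]);print(n,d["vfov"],d["cx"],d["cy"],np.round(d["view"],3).tolist())
E
```

```text
pics
{'t': np.float64(0.0), 'qpos': array([-0.0697,  0.309 ,  1.6352,  0.    ,  1.1997, -0.0697]), 'qd': array([-0.0021,  0.0013,  0.0005,  0.0022,  0.0007, -0.0006]), 'tau': array([ 1.00000e-04, -4.15252e+01, -2.76667e+01, -2.00000e-04,
        1.01000e-02, -0.00000e+00]), 'ee_pos': array([6.242e-01, 1.000e-04, 2.470e-01]), 'tool_rot': array([-3.1392e+00, -2.0000e-04,  1.5708e+00]), 'contact_force': array([-0.0795,  0.3999,  0.4993]), 'torque': array([ 0.0349,  0.0063, -0.0001]), 'gripper_force': np.float64(0.0), 'grip_width': np.float64(0.9999)}
scene 44.59123244358701 251.628846236686 194.7226235098293 [[-0.767, -0.642, 0.015, 0.476], [-0.366, 0.417, -0.832, 0.264], [0.528, -0.643, -0.555, 0.897], [0.0, 0.0, 0.0, 1.0]]
side 50.71873073886841 256.3655046570166 189.28718591649337 [[-0.871, -0.491, -0.019, 0.518], [-0.189, 0.37, -0.91, 0.157], [0.453, -0.789, -0.415, 0.885], [0.0, 0.0, 0.0, 1.0]]
```

View pics/scene0.png

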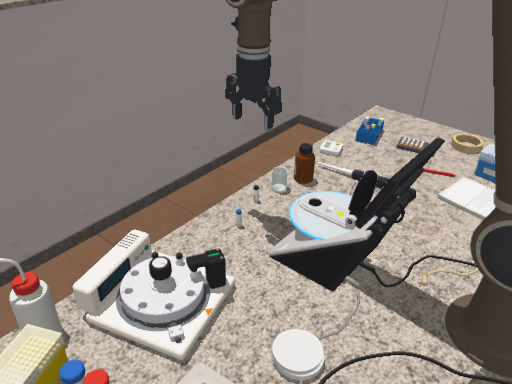

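View pics/side0.png

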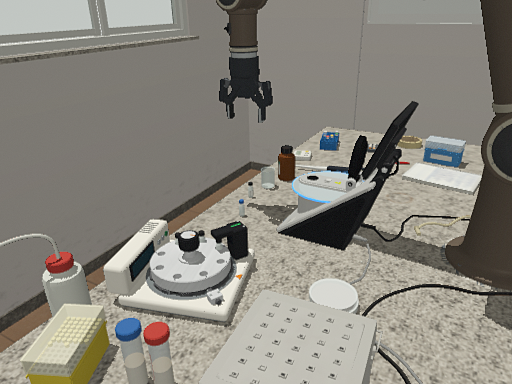

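The scene picture shows the blue cap near (239,211), the changer around (165,290), the knob at (160,265) and the orange triangle at (208,311). In the side picture they are at (241,202), (190,265), (188,240) and (239,277). I'll enlarge both and triangulate.

```bash
cat > h.py <<'E'
import numpy as np,cv2
from scipy.optimize import least_squares
def cam(d):
    f=(d["color"].shape[0]/2)/np.tan(np.radians(float(d["vfov"]))/2)
    return f,float(d["cx"]),float(d["cy"]),np.array(d["view"])
def proj(d,P):
    f,cx,cy,V=cam(d);p=np.atleast_2d(P)@V[:3,:3].T+V[:3,3];return np.c_[cx+f*p[:,0]/p[:,2],cy+f*p[:,1]/p[:,2]]
def onz(d,uv,z):
    f,cx,cy,V=cam(d);R=V[:3,:3];o=-R.T@V[:3,3];r=R.T@np.array([(uv[0]-cx)/f,(uv[1]-cy)/f,1]);return o+r*(z-o[2])/r[2]
def load(n):return dict(np.load(n))
E
python3 - <<'E'
from h import *
for n in("scene","side"):
    d=load(n+"0.npz");c=d["color"];hsv=cv2.cvtColor(c,cv2.COLOR_RGB2HSV)
    m=cv2.inRange(hsv,(105,100,60),(125,255,255));
    k,l,st,ce=cv2.connectedComponentsWithStats(m)
    for i in range(1,k):
        if st[i,4]>8:print(n,"blue",st[i],ce[i].round(1),onz(d,ce[i],.0425).round(4))
    m=cv2.inRange(hsv,(8,150,150),(20,255,255));k,l,st,ce=cv2.connectedComponentsWithStats(m)
    for i in range(1,k):
        if st[i,4]>5:print(n,"orange",st[i],ce[i].round(1),onz(d,ce[i],.028).round(4))
a=load("scene0.npz")["color"][225:355,75:245];b=load("side0.npz")["color"][210:320,100:265]
a=cv2.resize(a,None,fx=4.5,fy=4.5,interpolation=2)[:,:765];cv2.imwrite("pics/a.png",a[...,::-1])
b=cv2.resize(b,None,fx=4.5,fy=4.5,interpolation=2);cv2.imwrite("pics/b.png",b[...,::-1])
E
```

```text
scene blue [356 118  28  27 351] [369.3 131.4] [ 0.574  -0.5391  0.0425]
scene blue [475 160  20  17  84] [482.  166.2] [ 0.2207 -0.5513  0.0425]
scene blue [481 171   6   7  10] [483.2 174.3] [ 0.2034 -0.507   0.0425]
scene blue [236 209   5   5  21] [238.1 211.2] [0.6016 0.0755 0.0425]
scene blue [ 59 360  26  24 487] [ 71.8 371.5] [0.5103 0.5898 0.0425]
scene orange [205 309   7   5  21] [207.9 310.4] [0.444  0.3424 0.028 ]
side blue [330 133   7   8  15] [332.9 136.5] [ 0.5784 -0.5846  0.0425]
side blue [324 144   5   4   9] [326.  145.6] [ 0.5631 -0.4677  0.0425]
side blue [324 147   7   3   9] [327.7 148.7] [ 0.5453 -0.437   0.0425]
side blue [239 199   5   5  17] [240.8 200.9] [0.6016 0.0717 0.0425]
side blue [115 318  26  23 477] [127.8 329.1] [0.5187 0.561  0.0425]
side orange [236 275   6   4  13] [238.8 276.1] [0.4438 0.3389 0.028 ]
```

View pics/a.png

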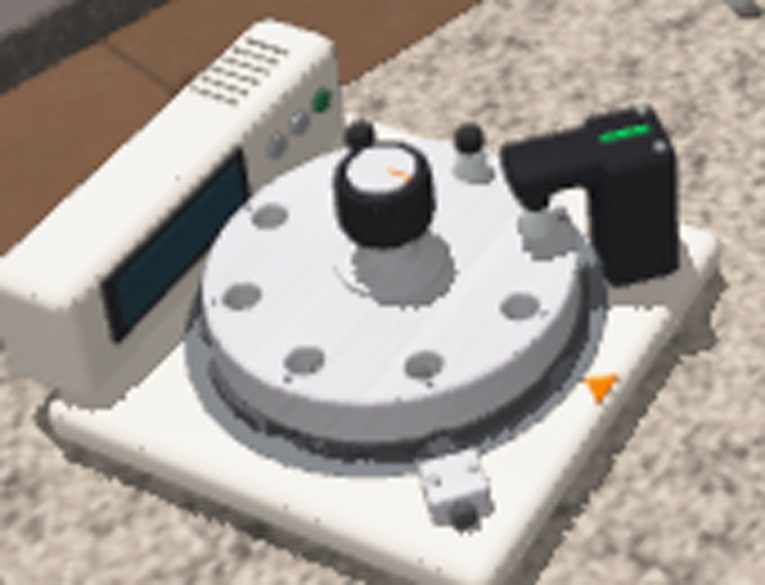

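View pics/b.png

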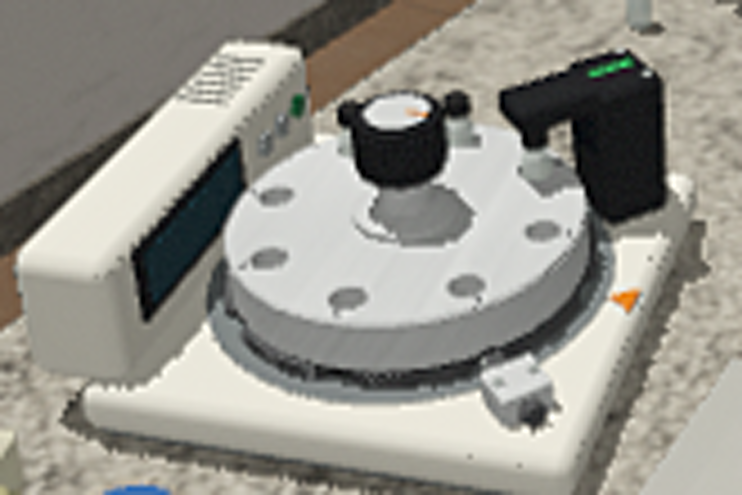

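Both views agree. The load pocket is at crop (521,306) in the scene view and (543,231) in the side view, next to the triangle. The roller block is near the 135° pocket, and the knob top is at (383,172) and (404,113). I'll fit the changer pose.

```bash
python3 - <<'E'
from h import *
S=load("scene0.npz");D=load("side0.npz")
c=lambda p,o:(np.array(p,float)+.5)/4.5-.5+np.array(o)
ps=c([(521,306),(424,364),(305,360),(242,296),(269,215),(383,172)],(75,225))
pd=c([(543,231),(467,286),(348,298),(269,258),(277,196),(401,113)],(100,210))
def pts(v):
    a=v[2]+np.pi-np.arange(5)*np.pi/4
    return np.r_[np.c_[v[0]+.064*np.cos(a),v[1]+.064*np.sin(a),0*a+.06],[[v[0],v[1],.112]]]
def f(v,w=(1,1)):
    return np.r_[w[0]*(proj(S,pts(v))-ps).ravel(),w[1]*(proj(D,pts(v))-pd).ravel()]
for w in((1,1),(1,0),(0,1)):
    r=least_squares(f,[.5,.35,0],args=(w,));print(r.x.round(4),np.degrees(r.x[2]).round(2),r.fun.round(1))
t=np.array([.4439,.3407]);r=least_squares(f,[.5,.35,0])
print("tri",np.degrees(np.arctan2(*(r.x[:2]-t)[::-1])),np.linalg.norm(r.x[:2]-t),"pocket",pts(r.x)[0])
# blue vial triangulate
g=lambda P:np.r_[(proj(S,P)[0]-(238.1,211.2)),(proj(D,P)[0]-(240.8,200.9))]
q=least_squares(g,[.6,.07,.04]);print(q.x,q.fun)
E
```

```text
[0.5398 0.3686 0.2669] 15.29 [ 0.6  0.   0.6  0.1  0.6 -0.   0.7 -0.1  1.   0.1  0.3 -0.6 -0.3  0.3
 -0.6  0.4 -0.5  0.4 -0.5  0.4 -0.6  0.3 -1.3  0.3]
[0.5406 0.3696 0.2703] 15.49 [-0.   0.   0.1  0.2  0.   0.1  0.1  0.   0.3  0.2 -0.4 -0.5 -0.   0.
 -0.   0.  -0.   0.  -0.   0.  -0.   0.  -0.   0. ]
[0.5395 0.367  0.2627] 15.05 [ 0.  -0.   0.  -0.   0.  -0.   0.  -0.   0.  -0.   0.  -0.   0.3  0.1
 -0.1  0.1  0.1  0.   0.2  0.   0.2 -0.1 -0.6 -0.1]
tri 16.19108383070653 0.0999104089809786 pocket [0.47811379 0.35167939 0.06      ]
[0.59495723 0.08273011 0.04922141] [ 0.11963655  0.10319515 -0.14322146 -0.09659609]
```

```bash
python3 -m crank '[{"tx":1.2,"ty":-0.4},{"tx":2.45,"ty":-0.75},{"tx":2.45,"ty":-0.75},{"tx":2.45,"ty":-0.75,"tz":1.5},{"tx":2.45,"ty":-0.75,"tz":2},{"tx":2.45,"ty":-0.75,"tz":2},{"tx":2.45,"ty":-0.75,"tz":2}]' 45; python3 - <<'E'
from cell import *
from h import *
d=snapshot("wrist");np.savez("w1.npz",**{k:np.array(v) for k,v in d.items()})
c=d["color"];cv2.imwrite("pics/w1.png",c[...,::-1]);print(d["vfov"],np.round(d["view"],3).tolist(),d["cx"],d["cy"])
m=cv2.inRange(cv2.cvtColor(c,cv2.COLOR_RGB2HSV),(105,100,60),(125,255,255));k,l,st,ce=cv2.connectedComponentsWithStats(m)
for i in range(1,k):
    if st[i,4]>30:print(st[i],ce[i],onz(d,ce[i],.0445))
s=state();print(s["ee_pos"],s["tool_rot"],s["grip_width"])
E
```

```text
68.32298032381941 [[1.0, 0.002, -0.001, -0.625], [0.002, -0.954, 0.299, -0.04], [-0.0, -0.299, -0.954, 0.38], [0.0, 0.0, 0.0, 1.0]] 256.6516051386229 192.23730358982644
[ 4 63 27 14 37] [16.40540541 68.72972973] [0.36635401 0.11203033 0.0445    ]
[34 78 23 20 37] [44.51351351 87.08108108] [0.39244613 0.09357334 0.0445    ]
[231 101  12  11 113] [236.46017699 106.03539823] [0.6019937  0.07412032 0.0445    ]
[ 64 107  17  24  36] [ 71.5        118.16666667] [0.41558702 0.06068976 0.0445    ]
[ 81 132   9  23  42] [ 85.28571429 143.66666667] [0.42601583 0.03209493 0.0445    ]
[ 50 156  43  90 202] [ 81.96039604 201.61386139] [ 0.40915254 -0.03903757  0.0445    ]
[  2 249  18   3  32] [ 10.96875 250.3125 ] [ 0.3041204  -0.10657131  0.0445    ]
[ 99 361  11  10  42] [103.16666667 365.5952381 ] [ 0.39320152 -0.30150668  0.0445    ]
[6.24396554e-01 2.06109027e-05 2.47298286e-01] [-3.13978898e+00 -1.20529791e-04  1.57076694e+00] 1.001875052326728schema error: expected keys tx, ty, tz, ax, ay, az
```

View pics/w1.png

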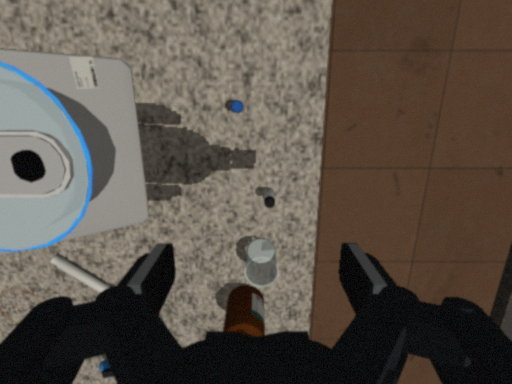

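The wrist view puts the blue cap at (236,106), i.e. (0.602, 0.074), which agrees with the scene camera. The black vial at (269,202) is well clear. Rows need all six keys.

```bash
python3 -m crank '[{"tx":1.2,"ty":-0.4,"tz":0,"ax":0,"ay":0,"az":0},{"tx":2.47,"ty":-0.75,"tz":0,"ax":0,"ay":0,"az":0},{"tx":2.47,"ty":-0.75,"tz":1,"ax":0,"ay":0,"az":0},{"tx":2.47,"ty":-0.75,"tz":2.6,"ax":0,"ay":0,"az":0},{"tx":2.47,"ty":-0.75,"tz":4,"ax":0,"ay":0,"az":0},{"tx":2.47,"ty":-0.75,"tz":4,"ax":0,"ay":0,"az":0},{"tx":2.47,"ty":-0.75,"tz":4,"ax":0,"ay":0,"az":0}]' 45; python3 - <<'E'
from cell import *
from h import *
d=snapshot("wrist");np.savez("w2.npz",**{k:np.array(v) for k,v in d.items()})
c=d["color"];cv2.imwrite("pics/w2.png",c[...,::-1])
m=cv2.inRange(cv2.cvtColor(c,cv2.COLOR_RGB2HSV),(105,100,60),(125,255,255));k,l,st,ce=cv2.connectedComponentsWithStats(m)
for i in range(1,k):
    if st[i,4]>100:print(st[i],ce[i],onz(d,ce[i],.0445))
s=state();print(s["ee_pos"],s["tool_rot"],s["contact_force"])
E
```

```text
t: 1.02
ee_pos: [0.6035, 0.0741, 0.1295]
tool_rot: [3.14, -0.0, 1.571]
contact_force: [0.2, 0.3, 0.6]
grip_width: 0.53
gripper_force: 0.0
[247 196  15  17 198] [253.87878788 204.31818182] [0.602092 0.074402 0.0445  ]
[  0 260  41  85 302] [ 26.50993377 302.18211921] [ 0.39945404 -0.01832305  0.0445    ]
[0.60431687 0.07413853 0.13047497] [ 3.13774134e+00 -2.19118647e-04  1.57072209e+00] [ 0.70330119 -0.29490243  1.1956099 ]
```

```bash
python3 -m crank '[{"tx":0,"ty":0,"tz":1.3,"ax":0,"ay":0,"az":0},{"tx":0,"ty":0,"tz":2.4,"ax":0,"ay":0,"az":0},{"tx":0,"ty":0,"tz":2.83,"ax":0,"ay":0,"az":0},{"tx":0,"ty":0,"tz":2.83,"ax":0,"ay":0,"az":0},{"tx":0,"ty":0,"tz":2.83,"ax":0,"ay":0,"az":0}]' && python3 -m crank '[{"tx":0,"ty":0,"tz":0,"ax":0,"ay":0,"az":0},{"tx":0,"ty":0,"tz":0,"ax":0,"ay":0,"az":0},{"tx":0,"ty":0,"tz":0,"ax":0,"ay":0,"az":0},{"tx":0,"ty":0,"tz":0,"ax":0,"ay":0,"az":0},{"tx":0,"ty":0,"tz":0,"ax":0,"ay":0,"az":0},{"tx":0,"ty":0,"tz":0,"ax":0,"ay":0,"az":0}]' 10
```

```text
t: 1.7
ee_pos: [0.6044, 0.0742, 0.0454]
tool_rot: [3.138, -0.0, 1.571]
contact_force: [0.4, 0.4, -0.0]
grip_width: 0.528
gripper_force: 0.0
t: 2.45
ee_pos: [0.6033, 0.0741, 0.0446]
tool_rot: [3.14, -0.0, 1.571]
contact_force: [-1.6, 0.9, 5.8]
grip_width: 0.137
gripper_force: 58.5
```

```bash
python3 -m crank '[{"tx":0,"ty":0,"tz":-0.3,"ax":0,"ay":0,"az":0},{"tx":0,"ty":0,"tz":-1.5,"ax":0,"ay":0,"az":0},{"tx":0,"ty":0,"tz":-3,"ax":0,"ay":0,"az":0},{"tx":0,"ty":0,"tz":-4.5,"ax":0,"ay":0,"az":0},{"tx":1.5,"ty":-0.7,"tz":-5,"ax":0,"ay":0,"az":0},{"tx":3,"ty":-1.4,"tz":-5,"ax":0,"ay":0,"az":-0.07},{"tx":4.5,"ty":-2.1,"tz":-5,"ax":0,"ay":0,"az":-0.14},{"tx":6,"ty":-2.7,"tz":-5,"ax":0,"ay":0,"az":-0.21},{"tx":7.5,"ty":-3.4,"tz":-5,"ax":0,"ay":0,"az":-0.27},{"tx":8.7,"ty":-3.9,"tz":-5,"ax":0,"ay":0,"az":-0.27},{"tx":9.25,"ty":-4.15,"tz":-5,"ax":0,"ay":0,"az":-0.27},{"tx":9.25,"ty":-4.15,"tz":-5,"ax":0,"ay":0,"az":-0.27},{"tx":9.25,"ty":-4.15,"tz":-5,"ax":0,"ay":0,"az":-0.27}]'; python3 - <<'E'
from cell import *
from h import *
d=snapshot("wrist");np.savez("w3.npz",**{k:np.array(v) for k,v in d.items()})
cv2.imwrite("pics/w3.png",cv2.resize(d["color"][...,::-1],None,fx=1.5,fy=1.5,interpolation=2))
P=[state() for _ in range(1)][0];print(P["ee_pos"],P["tool_rot"],P["contact_force"],np.round(d["view"],4).tolist())
E
```

```text
t: 4.08
ee_pos: [0.4785, 0.3504, 0.1932]
tool_rot: [-3.141, 0.001, 1.84]
contact_force: [0.5, -0.0, 0.5]
grip_width: 0.141
gripper_force: 58.4
[0.47862385 0.35023207 0.19325564] [-3.14135501e+00  7.25123671e-04  1.83939187e+00] [ 0.14129032  0.78512826 -0.45912836] [[0.9635, 0.2677, 0.0009, -0.5556], [0.2551, -0.9191, 0.3004, 0.1771], [0.0813, -0.2892, -0.9538, 0.3907], [0.0, 0.0, 0.0, 1.0]]
```

View pics/w3.png

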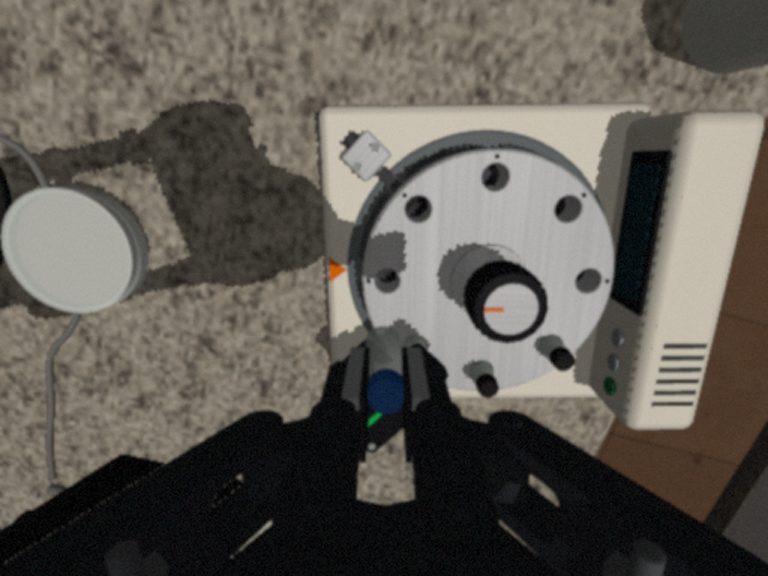

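The wrist view (at 1.5x) shows the vial gripped, with the blue cap at (386,391). The load pocket is at (387,280), and the other open pockets are at (418,208), (496,177), (568,208) and (588,280). The knob top is at (514,308). The fingers and the orange triangle (338,270) are as expected.

```bash
cat > fitw.py <<'E'
from h import *
def pts(v):
    a=v[2]+np.pi-np.arange(5)*np.pi/4
    return np.c_[v[0]+.064*np.cos(a),v[1]+.064*np.sin(a),0*a+.06]
E
python3 - <<'E'
from fitw import *
d=load("w3.npz")
# refine pocket centres: dark blob near guesses
g=np.array([(387,280),(418,208),(496,177),(568,208),(588,280)])/1.5
kn=onz(d,np.array((515,309))/1.5,.112);print("knob",kn)
r=least_squares(lambda v:(proj(d,pts(v))-g).ravel(),[.54,.368,.27]);print(r.x,np.degrees(r.x[2]),r.fun.round(1))
p=pts(r.x)[0];print("pocket",p)
c=d["color"]
# outline edges of housing top
e=[onz(d,np.array(q)/1.5,.028) for q in((322,107),(645,105),(330,395))]
print("edge yaw",np.degrees(np.arctan2(*(e[1]-e[0])[1::-1])),np.degrees(np.arctan2(*(e[0]-e[2])[1::-1]))-90)
t=onz(d,np.array((338,270))/1.5,.028);print("tri yaw",np.degrees(np.arctan2(*(r.x[:2]-t[:2])[::-1])))
m=cv2.inRange(cv2.cvtColor(c,cv2.COLOR_RGB2HSV),(105,100,40),(125,255,255));k,l,st,ce=cv2.connectedComponentsWithStats(m)
i=1+np.argmax([s[4] if s[1]>220 and abs(s[0]-250)<30 else 0 for s in st[1:]]);print(st[i],ce[i])
cap=onz(d,ce[i],.194);print("cap",cap)
x=np.array([np.cos(r.x[2]),np.sin(r.x[2])]);y=np.array([-x[1],x[0]])
print("pocket-cap along tool y(rad), tool x", (p-cap)[:2]@x,(p-cap)[:2]@y)
dd=p[:2]-np.array([.4785,.3504]);print("pocket-tcp",dd@x,dd@y)
E
```

```text
knob [0.54455015 0.36873662 0.112     ]
[0.54220881 0.36865584 0.2700367 ] 15.47196330778208 [ 0.3 -0.1  0.3  0.2 -0.3 -0.4 -0.2  0.3 -0.1  0. ]
pocket [0.4805281  0.35158276 0.06      ]
edge yaw 15.859849379909248 14.695180585474318
tri yaw 16.67457773180671
[245 246  24  30 589] [256.77419355 260.89134126]
cap [0.47894116 0.3512949  0.194     ]
pocket-cap along tool y(rad), tool x 0.001606217014310726 -0.00014590425018186278
pocket-tcp 0.0022701222811363766 0.0005988735194478379
```

```bash
python3 -m crank '[{"tx":0,"ty":0.03,"tz":1,"ax":0,"ay":0,"az":0},{"tx":0,"ty":0.03,"tz":2,"ax":0,"ay":0,"az":0},{"tx":0,"ty":0.03,"tz":2.5,"ax":0,"ay":0,"az":0},{"tx":0,"ty":0.03,"tz":2.5,"ax":0,"ay":0,"az":0},{"tx":0,"ty":0.03,"tz":2.5,"ax":0,"ay":0,"az":0}]'; python3 - <<'E'
from cell import *
from h import *
d=snapshot("wrist");np.savez("w4.npz",**{k:np.array(v) for k,v in d.items()})
cv2.imwrite("pics/w4.png",cv2.resize(d["color"][...,::-1],None,fx=1.5,fy=1.5,interpolation=2))
for n in("scene","side"):
    e=snapshot(n);np.savez(n+"4.npz",**{k:np.array(v) for k,v in e.items()})
P=state();print(P["ee_pos"],P["tool_rot"],P["contact_force"])
E
```

```text
t: 4.75
ee_pos: [0.48, 0.352, 0.1195]
tool_rot: [3.14, -0.001, 1.84]
contact_force: [-1.1, 0.3, -0.1]
grip_width: 0.142
gripper_force: 58.5
[0.47984816 0.35235109 0.11980124] [ 3.13903686e+00 -7.23517168e-04  1.84075562e+00] [-0.10217268 -1.06899602  0.16977974]
```

View pics/w4.png

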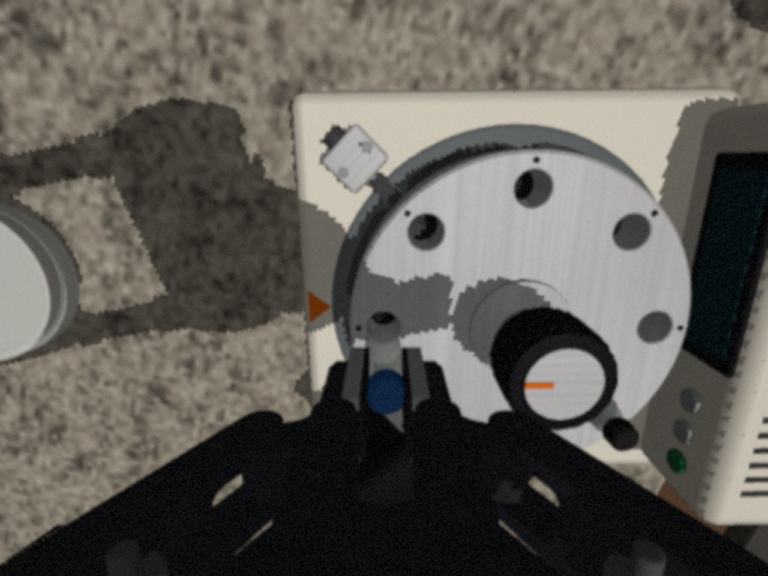

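This closer view shows the pockets at (427,231), (534,188), (631,231) and (655,326), with the load pocket partly behind the vial near x=384. The cap is at (386,391). I'll refit.

```bash
python3 - <<'E'
from fitw import *
d=load("w4.npz")
g=np.array([(384,328),(427,231.5),(534,188),(631.5,231.5),(655,326)])/1.5
r=least_squares(lambda v:(proj(d,pts(v))-g).ravel()*np.repeat([0.3,1,1,1,1],2),[.54,.368,.27]);print(r.x,np.degrees(r.x[2]),r.fun.round(1))
p=pts(r.x)[0];print("pocket",p,proj(d,p)*1.5)
c=d["color"];ztop=.1185+.004
m=cv2.inRange(cv2.cvtColor(c,cv2.COLOR_RGB2HSV),(105,100,40),(125,255,255));k,l,st,ce=cv2.connectedComponentsWithStats(m)
i=1+np.argmax([s[4] if s[1]>220 and abs(s[0]-250)<30 else 0 for s in st[1:]]);print(st[i],ce[i])
cap=onz(d,ce[i],ztop-.003)
a=r.x[2];x=np.array([np.cos(a),np.sin(a)]);y=np.array([-x[1],x[0]])
print("cap",cap,"pocket-cap rad, tan", (p-cap)[:2]@x,(p-cap)[:2]@y)
# check in scene/side: cap position
P=[]
for n in("scene4","side4"):
    e=load(n+".npz");m=cv2.inRange(cv2.cvtColor(e["color"],cv2.COLOR_RGB2HSV),(105,90,40),(125,255,255));k,l,st,ce=cv2.connectedComponentsWithStats(m)
    u=proj(e,[.479,.3517,.118])[0]
    for i in range(1,k):
        if np.linalg.norm(ce[i]-u)<15:print(n,st[i],ce[i],onz(e,ce[i],ztop-.0045),"pred",u)
E
```

```text
[0.54251473 0.36868652 0.27274784] 15.62730007438753 [ 0.2 -0.2  0.1  0.1 -0.1  0.   0.1 -0.1 -0.2  0. ]
pocket [0.48088053 0.35144628 0.06      ] [[384.88232525 326.76765234]]
[245 246  24  30 589] [256.69949066 261.01528014]
cap [0.48048665 0.35242487 0.1195    ] pocket-cap rad, tan 0.00011571799709010444 -0.0010485198144871424
scene4 [184 267   4   7  25] [185.68 270.08] [0.48267255 0.35609435 0.118     ] pred [188.82503622 269.73515943]
side4 [214 232   6   8  32] [216.46875 235.59375] [0.48198358 0.3521701  0.118     ] pred [217.89567823 235.85557717]
```

```bash
python3 -m crank '[{"tx":-0.035,"ty":0.01,"tz":0.2,"ax":0,"ay":0,"az":0},{"tx":-0.035,"ty":0.01,"tz":0.4,"ax":0,"ay":0,"az":0},{"tx":-0.035,"ty":0.01,"tz":0.47,"ax":0,"ay":0,"az":0},{"tx":-0.035,"ty":0.01,"tz":0.52,"ax":0,"ay":0,"az":0},{"tx":-0.035,"ty":0.01,"tz":0.52,"ax":0,"ay":0,"az":0}]'
```

```text
t: 5.52
ee_pos: [0.4792, 0.351, 0.1037]
tool_rot: [-3.141, 0.0, 1.841]
contact_force: [-2.8, -0.8, 6.3]
grip_width: 0.136
gripper_force: 60.0
```

```bash
for i in 1; do
python3 -m crank '[{"tx":0,"ty":-0.02,"tz":0,"ax":0,"ay":0,"az":0},{"tx":0,"ty":-0.02,"tz":0,"ax":0,"ay":0,"az":0}]'
python3 -m crank '[{"tx":0,"ty":-0.02,"tz":0,"ax":0,"ay":0,"az":0},{"tx":0,"ty":-0.02,"tz":0,"ax":0,"ay":0,"az":0}]'
python3 -m crank '[{"tx":0.02,"ty":0.02,"tz":0,"ax":0,"ay":0,"az":0},{"tx":0.02,"ty":0.02,"tz":0,"ax":0,"ay":0,"az":0}]'
python3 -m crank '[{"tx":-0.04,"ty":0,"tz":0,"ax":0,"ay":0,"az":0},{"tx":-0.04,"ty":0,"tz":0,"ax":0,"ay":0,"az":0}]'
done | egrep 'ee_pos|force: \['
```

```text
ee_pos: [0.479, 0.3509, 0.1038]
contact_force: [-1.7, -0.8, 6.3]
ee_pos: [0.4789, 0.3509, 0.1039]
contact_force: [-1.2, -0.9, 5.5]
ee_pos: [0.479, 0.3512, 0.1038]
contact_force: [-0.7, -2.2, 6.2]
ee_pos: [0.4791, 0.3506, 0.1039]
contact_force: [-1.9, -0.7, 5.9]
```

```bash
(
python3 -m crank '[{"tx":0,"ty":0.02,"tz":-0.06,"ax":0,"ay":0,"az":0},{"tx":0,"ty":0.02,"tz":-0.02,"ax":0,"ay":0,"az":0},{"tx":0,"ty":0.02,"tz":-0.01,"ax":0,"ay":0,"az":0}]'
for k in 1 2 3 4 5; do
python3 -m crank '[{"tx":0.02,"ty":0,"tz":0,"ax":0,"ay":0,"az":0},{"tx":0.02,"ty":0,"tz":0,"ax":0,"ay":0,"az":0}]'
done ) | egrep 'ee_pos|force: \['; python3 -c "
from cell import *;print(state()['torque'])"
```

```text
ee_pos: [0.48, 0.3507, 0.1029]
contact_force: [1.9, 0.6, 0.2]
ee_pos: [0.4798, 0.351, 0.103]
contact_force: [1.1, 0.9, -0.8]
ee_pos: [0.4795, 0.3514, 0.103]
contact_force: [2.3, 0.4, -1.0]
ee_pos: [0.4792, 0.3518, 0.1031]
contact_force: [3.1, 0.4, -0.8]
ee_pos: [0.4791, 0.3524, 0.1031]
contact_force: [2.6, -0.7, -0.7]
ee_pos: [0.4789, 0.3531, 0.1031]
contact_force: [2.7, -1.6, -0.6]
[-0.3048611  -0.57932462  0.01586085]
```

```bash
(
python3 -m crank '[{"tx":-0.04,"ty":0.01,"tz":0,"ax":0,"ay":0,"az":0},{"tx":-0.04,"ty":0.01,"tz":0.04,"ax":0,"ay":0,"az":0},{"tx":-0.04,"ty":0.01,"tz":0.04,"ax":0,"ay":0,"az":0}]'
python3 -m crank '[{"tx":0,"ty":0,"tz":0.04,"ax":0,"ay":0,"az":0},{"tx":0,"ty":0,"tz":0.06,"ax":0,"ay":0,"az":0}]'
 ) | egrep 'ee_pos|force: \['; python3 -c "
from cell import *;print(state()['torque'])"
```

```text
ee_pos: [0.4793, 0.3524, 0.102]
contact_force: [1.9, -0.3, 0.9]
ee_pos: [0.4793, 0.3523, 0.1001]
contact_force: [1.5, 0.4, 1.4]
[ 0.02748225 -0.27334923 -0.0220896 ]
```

It's entering the bore. Continuing down to the ball.

```bash
(
python3 -m crank '[{"tx":0,"ty":0.01,"tz":0.07,"ax":0,"ay":0,"az":0},{"tx":0,"ty":0.01,"tz":0.13,"ax":0,"ay":0,"az":0},{"tx":0,"ty":0.01,"tz":0.13,"ax":0,"ay":0,"az":0}]'
python3 -m crank '[{"tx":0,"ty":0,"tz":0.06,"ax":0,"ay":0,"az":0},{"tx":0,"ty":0,"tz":0.06,"ax":0,"ay":0,"az":0}]'
python3 -m crank '[{"tx":0,"ty":0,"tz":0.04,"ax":0,"ay":0,"az":0},{"tx":0,"ty":0,"tz":0.04,"ax":0,"ay":0,"az":0}]'
 ) | egrep 'ee_pos|force: \['
```

```text
ee_pos: [0.4794, 0.3521, 0.0957]
contact_force: [1.5, -0.2, -0.9]
ee_pos: [0.4794, 0.3521, 0.0941]
contact_force: [0.9, 0.5, -0.9]
ee_pos: [0.4794, 0.3521, 0.0931]
contact_force: [0.3, -0.8, 0.0]
```

```bash
(
python3 -m crank '[{"tx":0,"ty":-0.01,"tz":0.06,"ax":0,"ay":0,"az":0},{"tx":0,"ty":-0.01,"tz":0.06,"ax":0,"ay":0,"az":0}]'
python3 -m crank '[{"tx":0,"ty":-0.01,"tz":0.04,"ax":0,"ay":0,"az":0},{"tx":0,"ty":-0.01,"tz":0.04,"ax":0,"ay":0,"az":0}]'
python3 -m crank '[{"tx":0,"ty":0,"tz":0.04,"ax":0,"ay":0,"az":0},{"tx":0,"ty":0,"tz":0.04,"ax":0,"ay":0,"az":0}]'
 ) | egrep 'ee_pos|force: \['
```

```text
ee_pos: [0.4794, 0.3522, 0.0916]
contact_force: [-0.3, 0.2, 3.0]
ee_pos: [0.4794, 0.3522, 0.0904]
contact_force: [0.5, -0.4, 3.4]
ee_pos: [0.4794, 0.3521, 0.089]
contact_force: [0.8, -0.5, 2.2]
```

```bash
(
python3 -m crank '[{"tx":0,"ty":0,"tz":0.08,"ax":0,"ay":0,"az":0},{"tx":0,"ty":0,"tz":0.16,"ax":0,"ay":0,"az":0},{"tx":0,"ty":0,"tz":0.16,"ax":0,"ay":0,"az":0}]'
python3 -m crank '[{"tx":0,"ty":0,"tz":0.06,"ax":0,"ay":0,"az":0},{"tx":0,"ty":0,"tz":0.06,"ax":0,"ay":0,"az":0}]'
python3 -m crank '[{"tx":0,"ty":0,"tz":0.04,"ax":0,"ay":0,"az":0},{"tx":0,"ty":0,"tz":0.04,"ax":0,"ay":0,"az":0}]'
python3 -m crank '[{"tx":0,"ty":0,"tz":0.04,"ax":0,"ay":0,"az":0},{"tx":0,"ty":0,"tz":0.04,"ax":0,"ay":0,"az":0}]'
 ) | egrep 'ee_pos|force: \['
```

```text
ee_pos: [0.4793, 0.352, 0.0837]
contact_force: [-0.1, 1.1, 0.7]
ee_pos: [0.4793, 0.352, 0.0822]
contact_force: [1.8, -0.0, 2.7]
ee_pos: [0.4792, 0.3522, 0.0811]
contact_force: [0.3, 2.0, 1.0]
ee_pos: [0.4792, 0.3521, 0.0806]
contact_force: [-0.5, 0.7, 7.0]
```

```bash
(
python3 -m crank '[{"tx":0,"ty":0,"tz":0.03,"ax":0,"ay":0,"az":0},{"tx":0,"ty":0,"tz":0.03,"ax":0,"ay":0,"az":0},{"tx":0,"ty":0,"tz":0.03,"ax":0,"ay":0,"az":0}]'
python3 -m crank '[{"tx":0,"ty":0,"tz":0.02,"ax":0,"ay":0,"az":0},{"tx":0,"ty":0,"tz":0.02,"ax":0,"ay":0,"az":0},{"tx":0,"ty":0,"tz":0.02,"ax":0,"ay":0,"az":0}]'
 ) | egrep 'ee_pos|force: \['
```

```text
ee_pos: [0.4792, 0.3523, 0.0805]
contact_force: [-1.5, -0.3, 10.3]
ee_pos: [0.4793, 0.3525, 0.0805]
contact_force: [-3.7, -0.6, 13.5]
```

```bash
python3 -m crank '[{"tx":0,"ty":0,"tz":-0.05,"ax":0,"ay":0,"az":0},{"tx":0,"ty":0,"tz":-0.05,"ax":0,"ay":0,"az":0}]' && python3 -m crank '[{"tx":0,"ty":0,"tz":0,"ax":0,"ay":0,"az":0},{"tx":0,"ty":0,"tz":0,"ax":0,"ay":0,"az":0},{"tx":0,"ty":0,"tz":0,"ax":0,"ay":0,"az":0},{"tx":0,"ty":0,"tz":0,"ax":0,"ay":0,"az":0},{"tx":0,"ty":0,"tz":-0.3,"ax":0,"ay":0,"az":0},{"tx":0,"ty":0,"tz":-1,"ax":0,"ay":0,"az":0},{"tx":0,"ty":0,"tz":-2.5,"ax":0,"ay":0,"az":0},{"tx":0,"ty":0,"tz":-4,"ax":0,"ay":0,"az":0},{"tx":0,"ty":0,"tz":-4,"ax":0,"ay":0,"az":0},{"tx":0,"ty":0,"tz":-4,"ax":0,"ay":0,"az":0}]' 30; python3 - <<'E'
from cell import *
from h import *
for n in("wrist","side"):
    d=snapshot(n);np.savez(n+"5.npz",**{k:np.array(v) for k,v in d.items()})
    if n=="wrist": a=d["color"]
    else: b=cv2.resize(d["color"][190:330,100:290],(512,384),interpolation=2)
cv2.imwrite("pics/w5.png",np.hstack([a,b])[...,::-1][:, :].copy() if 0 else cv2.resize(np.hstack([a,b]),(800,300))[...,::-1])
P=state();print(P["ee_pos"],P["tool_rot"],P["contact_force"])
E
```

```text
t: 12.52
ee_pos: [0.4792, 0.3523, 0.0806]
tool_rot: [3.141, -0.0, 1.841]
contact_force: [-0.8, 1.4, 6.4]
grip_width: 0.139
gripper_force: 58.9
t: 13.78
ee_pos: [0.4797, 0.3521, 0.2005]
tool_rot: [3.14, -0.0, 1.841]
contact_force: [-0.3, 0.9, -0.2]
grip_width: 0.356
gripper_force: 0.0
[0.4784858 0.3514676 0.1985578] [-3.13959394e+00  7.79002372e-04  1.84073517e+00] [-0.45734039  0.87708776 -0.34879317]
```

View pics/w5.png

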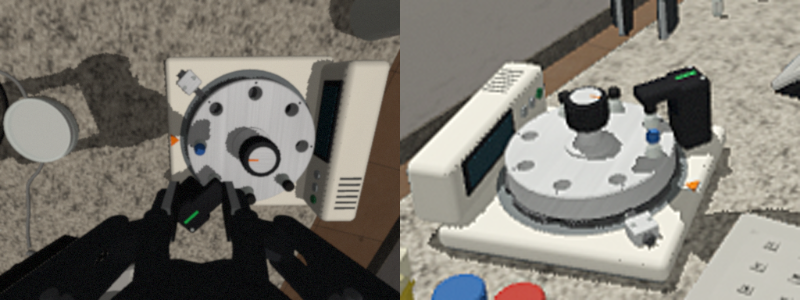

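The blue vial stands in the load pocket: (200,149) in the left panel and (653,138) in the right one. The tool is clear. I'll check the cap height, and go above the knob.

```bash
python3 - <<'E'
from h import *
L=[]
for n in("wrist5","side5"):
    d=load(n+".npz");m=cv2.inRange(cv2.cvtColor(d["color"],cv2.COLOR_RGB2HSV),(105,90,40),(125,255,255));k,l,st,ce=cv2.connectedComponentsWithStats(m)
    u=proj(d,[.479,.352,.079])[0]
    for i in range(1,k):
        if st[i,4]>8 and np.linalg.norm(ce[i]-u)<12: print(n,st[i],ce[i],u,onz(d,ce[i],.079));L.append((d,ce[i]))
q=least_squares(lambda P:np.concatenate([proj(d,P)[0]-c for d,c in L]),[.48,.35,.08]);print(q.x,q.fun)
# sensitivity in side view: row per mm z
d=L[-1][0];print(proj(d,[.479,.352,.089])-proj(d,[.479,.352,.079]))
E
python3 -m crank '[{"tx":0,"ty":1,"tz":0,"ax":0,"ay":0,"az":0},{"tx":0,"ty":2.13,"tz":0,"ax":0,"ay":0,"az":0},{"tx":0,"ty":2.13,"tz":0.5,"ax":0,"ay":0,"az":0},{"tx":0,"ty":2.13,"tz":1,"ax":0,"ay":0,"az":0},{"tx":0,"ty":2.13,"tz":1,"ax":0,"ay":0,"az":0}]' 58
python3 - <<'E'
from cell import *
from h import *
d=snapshot("wrist");cv2.imwrite("pics/w6.png",cv2.resize(d["color"],None,fx=1.5,fy=1.5)[...,::-1]);np.savez("w6.npz",**{k:np.array(v) for k,v in d.items()})
E
```

```text
wrist5 [249 183  14  16 164] [255.31707317 190.5304878 ] [254.79724655 190.90555289] [0.47936383 0.35247492 0.079     ]
side5 [217 250   6   7  37] [219.56756757 253.05405405] [218.96773911 253.12421608] [0.47809731 0.35124715 0.079     ]
[0.47914181 0.35220827 0.07885236] [-0.31014277  0.1584064  -0.71572559  0.16771533]
[[-0.29306069 -4.342016  ]]
t: 14.5
ee_pos: [0.5377, 0.3676, 0.1662]
tool_rot: [-3.134, 0.002, 1.841]
contact_force: [-0.0, -0.2, -0.6]
grip_width: 0.679
gripper_force: 0.0
```

View pics/w6.png

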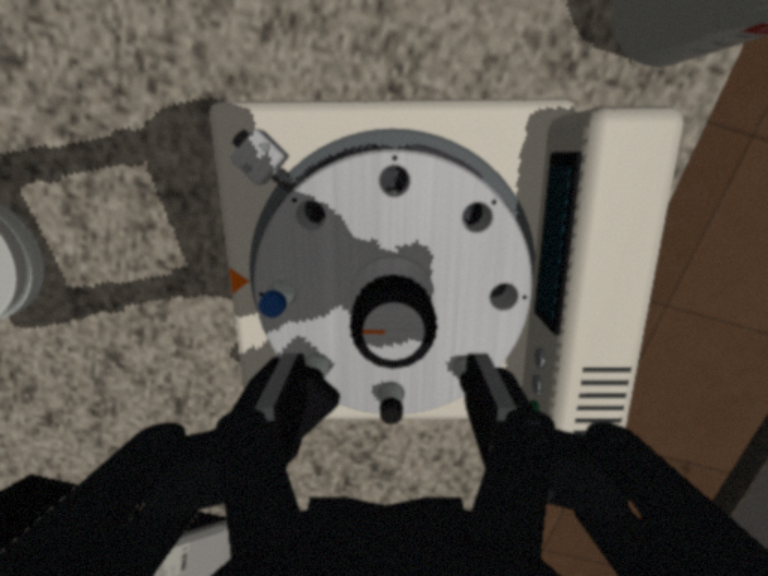

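The knob top is centred between the fingers at (393,331), the blue vial is at (272,303), and the neighbouring vials are under the bridge and clear.

```bash
python3 - <<'E'
from fitw import *
from cell import state
d=load("w6.npz");print(onz(d,np.array([393,331])/1.5,.112))
g=np.array([(313,215.5),(394.5,181.5),(477,217),(504,296.5)])/1.5
r=least_squares(lambda v:(proj(d,pts(v)[1:])-g).ravel(),[.54,.368,.27]);print(r.x,np.degrees(r.x[2]),r.fun.round(1))
s=state();print(s["ee_pos"],s["tool_rot"],s["qpos"])
E
```

```text
[0.54176641 0.36788435 0.112     ]
[0.54253428 0.36819565 0.26327638] 15.084625695052454 [-0.8  0.2  0.4 -0.2  0.3  0.2  0.1 -0.1]
[0.53868314 0.36824011 0.16772944] [-3.13710983e+00  1.12838695e-03  1.84116397e+00] [5.32881364e-01 4.42410799e-01 1.62243518e+00 8.34020353e-05
 1.08136875e+00 2.62476872e-01]
```

```bash
python3 -m crank '[{"tx":0,"ty":0.05,"tz":0.7,"ax":0,"ay":0,"az":0},{"tx":0,"ty":0.05,"tz":1.5,"ax":0,"ay":0,"az":0},{"tx":0,"ty":0.05,"tz":2,"ax":0,"ay":0,"az":0},{"tx":0,"ty":0.05,"tz":2,"ax":0,"ay":0,"az":0},{"tx":0,"ty":0.05,"tz":2,"ax":0,"ay":0,"az":0}]'; python3 -m crank '[{"tx":0,"ty":0,"tz":0,"ax":0,"ay":0,"az":0},{"tx":0,"ty":0,"tz":0,"ax":0,"ay":0,"az":0},{"tx":0,"ty":0,"tz":0,"ax":0,"ay":0,"az":0},{"tx":0,"ty":0,"tz":0,"ax":0,"ay":0,"az":0},{"tx":0,"ty":0,"tz":0,"ax":0,"ay":0,"az":0}]' 30
```

```text
t: 15.18
ee_pos: [0.5427, 0.3698, 0.1106]
tool_rot: [3.14, -0.0, 1.841]
contact_force: [0.3, -0.5, -0.5]
grip_width: 0.682
gripper_force: 0.0
t: 15.8
ee_pos: [0.5408, 0.3694, 0.1117]
tool_rot: [-3.138, -0.0, 1.841]
contact_force: [-5.0, -2.1, 6.0]
grip_width: 0.444
gripper_force: 60.0
```

```bash
python3 -m crank '[{"tx":0,"ty":-0.03,"tz":0,"ax":0,"ay":0,"az":0},{"tx":0,"ty":-0.03,"tz":0,"ax":0,"ay":0,"az":-0.1},{"tx":0,"ty":-0.03,"tz":0,"ax":0,"ay":0,"az":-0.2},{"tx":0,"ty":-0.03,"tz":0,"ax":0,"ay":0,"az":-0.3},{"tx":0,"ty":-0.03,"tz":0,"ax":0,"ay":0,"az":-0.4},{"tx":0,"ty":-0.03,"tz":0,"ax":0,"ay":0,"az":-0.5},{"tx":0,"ty":-0.03,"tz":0,"ax":0,"ay":0,"az":-0.6},{"tx":0,"ty":-0.03,"tz":0,"ax":0,"ay":0,"az":-0.6}]'; python3 - <<'E'
from cell import *
from h import *
print(state()["torque"])
d=snapshot("scene");np.savez("s7.npz",**{k:np.array(v) for k,v in d.items()})
m=cv2.inRange(cv2.cvtColor(d["color"],cv2.COLOR_RGB2HSV),(105,90,40),(125,255,255));k,l,st,ce=cv2.connectedComponentsWithStats(m)
for i in range(1,k):
    if st[i,4]>4 and 120<ce[i][0]<240: 
        P=onz(d,ce[i],.079);print(st[i],ce[i],P,np.degrees(np.arctan2(P[1]-.369,P[0]-.541)))
E
```

```text
t: 16.8
ee_pos: [0.5402, 0.369, 0.1117]
tool_rot: [-3.139, -0.001, 2.442]
contact_force: [-5.3, -2.9, 8.0]
grip_width: 0.445
gripper_force: 60.3
[-0.40607094  0.92882105 -0.06538872]
[192 269   6   7  38] [194.39473684 272.28947368] [0.49793686 0.32191672 0.079     ] -132.4465462374373
```

```bash
python3 -m crank '[{"tx":0,"ty":0,"tz":0,"ax":0,"ay":0,"az":-0.06},{"tx":0,"ty":0,"tz":0,"ax":0,"ay":0,"az":-0.12},{"tx":0,"ty":0,"tz":0,"ax":0,"ay":0,"az":-0.19},{"tx":0,"ty":0,"tz":0,"ax":0,"ay":0,"az":-0.19},{"tx":0,"ty":0,"tz":0,"ax":0,"ay":0,"az":-0.19}]'; python3 -c "
from cell import *;print(state()['torque'])"
```

```text
t: 17.48
ee_pos: [0.54, 0.3688, 0.1117]
tool_rot: [-3.139, -0.002, 2.631]
contact_force: [-6.0, -2.6, 8.2]
grip_width: 0.444
gripper_force: 60.3
[-0.5124025   0.98789473  0.13795132]
```

```bash
python3 -m crank '[{"tx":0,"ty":0,"tz":0,"ax":0,"ay":0,"az":-0.03},{"tx":0,"ty":0,"tz":0,"ax":0,"ay":0,"az":-0.03}]'; python3 -c "
from cell import *;print(state()['torque'])"; python3 -m crank '[{"tx":0,"ty":0,"tz":0,"ax":0,"ay":0,"az":0},{"tx":0,"ty":0,"tz":0,"ax":0,"ay":0,"az":0},{"tx":0,"ty":0,"tz":0,"ax":0,"ay":0,"az":0},{"tx":0,"ty":0,"tz":0,"ax":0,"ay":0,"az":0},{"tx":0,"ty":0,"tz":-0.5,"ax":0,"ay":0,"az":0},{"tx":0,"ty":0,"tz":-1.5,"ax":0,"ay":0,"az":0},{"tx":0,"ty":0,"tz":-3,"ax":0,"ay":0,"az":0},{"tx":0,"ty":0,"tz":-4,"ax":0,"ay":0,"az":0},{"tx":0,"ty":0,"tz":-4,"ax":0,"ay":0,"az":0.3},{"tx":0,"ty":0,"tz":-4,"ax":0,"ay":0,"az":0.3}]' 58
python3 - <<'E'
from cell import *
from h import *
ims=[]
for n,(y,x) in dict(scene=(220,75),side=(205,100)).items():
    d=snapshot(n);np.savez(n+"8.npz",**{k:np.array(v) for k,v in d.items()});ims.append(cv2.resize(d["color"][y:y+140,x:x+187],(400,300),interpolation=2))
    m=cv2.inRange(cv2.cvtColor(d["color"],cv2.COLOR_RGB2HSV),(105,90,40),(125,255,255));k,l,st,ce=cv2.connectedComponentsWithStats(m)
    for i in range(1,k):
        if st[i,4]>4 and 120<ce[i][0]<240 and ce[i][1]>230:
            P=onz(d,ce[i],.079);print(st[i],ce[i],P,np.degrees(np.arctan2(P[1]-.369,P[0]-.541)))
d=snapshot("wrist");np.savez("w8.npz",**{k:np.array(v) for k,v in d.items()})
w=cv2.resize(d["color"],(400,300));cv2.imwrite("pics/f.png",np.vstack([np.hstack(ims),np.hstack([w,w*0])])[...,::-1])
E
```

```text
t: 17.73
ee_pos: [0.54, 0.3688, 0.1116]
tool_rot: [-3.139, -0.002, 2.662]
contact_force: [-5.8, -3.3, 7.5]
grip_width: 0.443
gripper_force: 60.3
[-0.47915571  1.01134054  0.18105565]
t: 18.98
ee_pos: [0.542, 0.3697, 0.2324]
tool_rot: [3.138, 0.001, 2.357]
contact_force: [0.6, -0.6, 0.1]
grip_width: 0.676
gripper_force: 0.0
[191 268   6   3  14] [193.64285714 269.14285714] [0.50543304 0.31665309 0.079     ] -124.19403502527192
[215 239   6   4  20] [217.7 240.4] [0.50787217 0.31413972 0.079     ] -121.12602599019624
[115 318  26  23 481] [127.75051975 329.06029106] [0.48520265 0.58651561 0.079     ] 104.38735511918549
```

View pics/f.png

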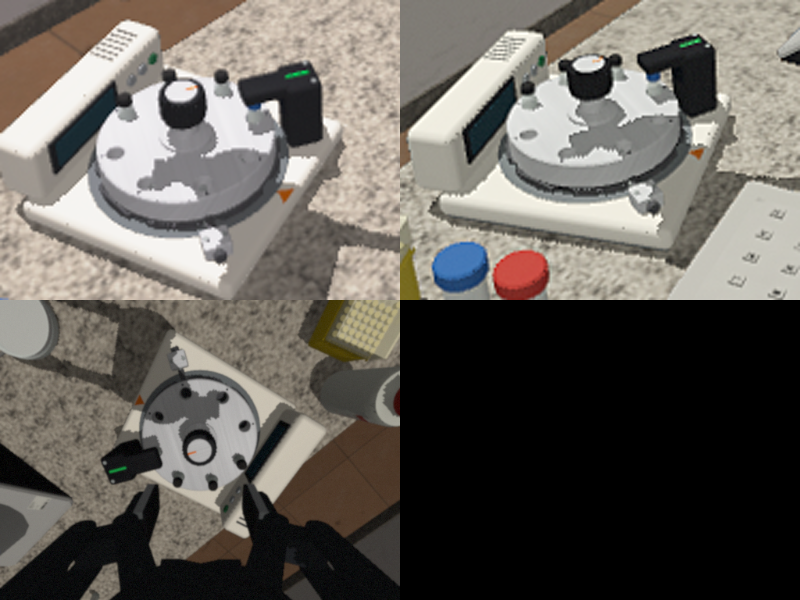

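The blue vial is under the reading head (cap at (254,107) and (653,77)), and three black caps follow it. I'll check the disc angle from the open pockets.

```bash
python3 - <<'E'
from fitw import *
d=load("w8.npz")
gray=cv2.cvtColor(d["color"],cv2.COLOR_RGB2GRAY)
def refine(q,r=9):
    for _ in range(5):
        x,y=int(round(q[0])),int(round(q[1]));w=gray[y-r:y+r+1,x-r:x+r+1].astype(float)
        yy,xx=np.mgrid[-r:r+1,-r:r+1];m=np.clip(np.median(w)-25-w,0,40)*(xx**2+yy**2<=r*r);q=np.array([x+(m*xx).sum()/m.sum(),y+(m*yy).sum()/m.sum()])
    return q
g0=np.array([(158,116),(186,93),(223,97),(244,126)])*1.28
g1=np.array([refine(q) for q in g0])
for g in(g0,g1):
    r=least_squares(lambda v:(proj(d,pts(v)[:4])-g).ravel(),[.54,.368,.27]);print(g.round(1).tolist(),r.x,np.degrees(r.x[2]),r.fun.round(1))
for n,q in (("tri",(139,100)),):
    t=onz(d,np.array(q)*1.28,.028);print(np.degrees(np.arctan2(*(r.x[:2]-t[:2])[::-1])))
big=cv2.resize(d["color"][90:260,120:360],(792,561),interpolation=2)
cv2.imwrite("pics/g.png",big[...,::-1])
E
```

```text
[[202.2, 148.5], [238.1, 119.0], [285.4, 124.2], [312.3, 161.3]] [0.54138157 0.36889815 0.28336348] 16.235531386293477 [-0.2  0.1 -0.1 -0.3 -0.   0.3  0.4  0. ]
[[203.4, 148.2], [237.8, 118.5], [285.5, 125.0], [312.4, 160.6]] [0.54149801 0.36920494 0.28393479] 16.268265351597698 [-1.1  0.3  0.4  0.1  0.1 -0.7  0.6  0.5]
16.105733388519884
```

View pics/g.png

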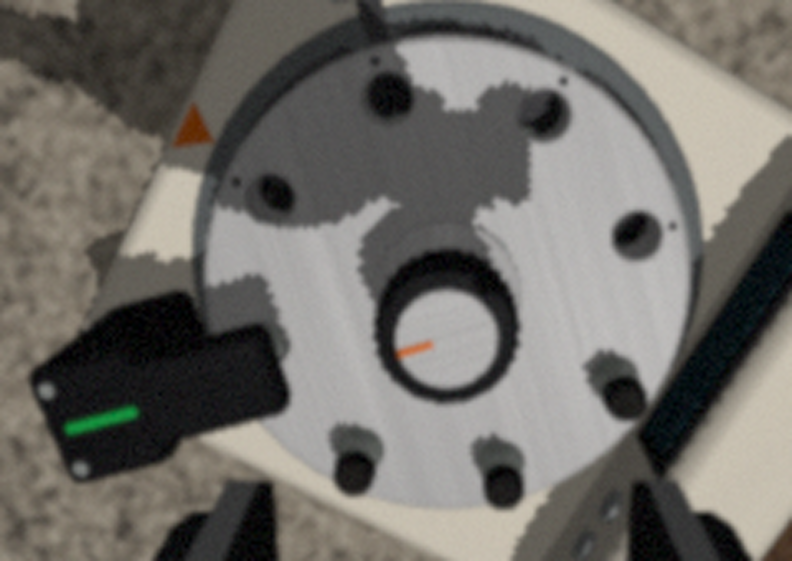

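The disc stands at 16.2° against the housing's yaw of about 16°, so it is seated in the notch. The tool is clear, so I'm handing in.

```bash
python3 -c "
from cell import *;print(job_done())"
```

```text
the job is handed in; nothing more can be done
None
```

The blue-capped vial was pressed to the pocket's stop with about 13.5 N, the carousel was turned one click anticlockwise so it sits under the reading head, and the job was handed in at about 19 s with the gripper touching nothing.

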